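# Slide the instrument tube along the upstand into its bay

## Robot

A 7-joint arm with a two-finger parallel gripper is mounted at the origin on the work surface. World frame = base frame: x ahead of the robot, y to its left, z up, the work surface at z = 0. Lengths are in m, angles in rad, forces in N, time in s.
With the tool pointing down it reaches from about 0.4 to 0.85 m from the base axis. Payload 10.4 kg.
Tool frame: the origin (TCP) lies midway between the tips of the shut fingers; the grasp point (between the pads) lies 19 mm behind it; z points along the fingers, y is the line along which they close (so a half turn about z gives the same grasp; the last joint's range is limited). The gripper opens to 87 mm and grips with 3 to 60 N. Pads are 19 mm wide; open, the fingers measure 117 mm over their backs; the gripper's body (75 mm by 190 mm) begins 51 mm behind the grasp point.
Start: joints at [1.313, 0.332, -0.065, 1.46, 0.022, 1.35, -0.088], TCP at [0.145, -0.608, 0.223] pointing down, gripper open.
Joint ranges: [-2.6, 2.6], [-0.5, 2.12], [-1.47, 1.34], [0.16, 2.42], [-1.27, 4.41], [0.06, 2.06], [-2.6, 2.6]. Speed limits (rad/s): [2.22, 2.22, 2.79, 2.79, 3.14, 3.14, 3.14].

## Interface

Orientations are given as a unit quaternion [x, y, z, w].
In Python, from bench import r gives the robot as it stands.
- The arm moves only by the tool move_arm, never from a script. Its argument "targets" is a list of rows, each a list of 3 entries, a list of its own where there are three numbers: the shift along the tool's x, y, z in cm, then the turn, a rotation vector about the tool's x, y, z in rad, then the opening in per cent of the stroke, from 0 (shut) to 100 (fully open). In form: [[[x, y, z], [wx, wy, wz], gripper], ...]. A call has 1 to 20 rows; each row shifts and turns the commanded pose from where the row before left it, along the tool's axes as they then stand; what a row does not reach is not made up. A row lasts 1/8 s, in which the tool goes at most 62.5 mm and 10.7 degrees, less where a joint would pass 70% of its speed; a pose out of reach is approached as far as the arm can. A call with a gripper value outside its range is refused whole. The fingers move at their own pace and stop on an object; "grip_force" is the grip in N (left out, the last holds). Time passes only in rows, so rows that do not move let the fingers close. It gives the time, the measured TCP pose, the force, the opening and the grip force at its end, in the units of the state.
- r.read_state(): the state, without advancing time (a new reading comes with each control period).
- r.camera(name): name is "scene" or "top"; returns a dict with "image" (480x640x3 uint8, blue, green, red), "vertical_fov" (degrees; the focal length in pixels is half the picture's height over the tangent of half this angle, whatever the lens; pixels are square), "cx", "cy" (the principal point, pixels), "cam_to_world" (4x4, takes a point from camera to world coordinates). Camera axes: x right, y down, z forward; pixel columns grow to the right and rows downward; lengths in m; the calibration is good to about 2 mm. A picture is of the moment at which its call begins. There is no depth.
- r.close_job(): hands the job in; it is judged then, once.
The state is a dict: "time": time; "joint_positions": joint angles; "joint_vel": joint speeds; "joint_torque": joint torques, N m; "ee_pos": TCP position; "eef_rot": TCP orientation; "ft_force": force on the tool from outside, world axes, zero at the start; "torque": the same for the moment, N m; "width": finger opening in m; "grip_force": force on a finger pad.
Only numpy, scipy, OpenCV 4.12 (cv2) and the standard library are available. Lean on these libraries where they do the work, as an engineer would, in place of code of your own. Each camera call takes 0.05 s, during which the arm holds its last target. There are 200 camera calls.

## Task

Take the steel instrument tube off its rest and lay it on the table, foot end facing the low bay and lid end facing away from it, clear of the bay's mouth; let go of it, and bring it right up against the steel upstand so that it lies along it, still clear of the mouth. Then go round to the lid end and push the tube along the upstand, keeping it flat on the table, until its foot is fully home against the back of the bay. Do not drop the tube or lift it into the bay, and leave the jar, tape roll, bowl and forceps where they are.

Things in the scene. Friction and masses are not known exactly. Their poses are not given: they have to be found in the camera images.
- tube_center (a point): Centre of the loose steel instrument tube, half-way along it and on its axis. A plain cylinder 42 mm in diameter, 130 mm long, 0.17 to 0.34 kg; rolls freely on the table. x axis: along the tube, from foot to lid; y and z turn as it rolls. Starts lying level on its rest, axis 32 mm above the table; lying on the table its axis is 21 mm up.
- tube_lid (a point): Centre of the tube's flat lid face, 65 mm from the centre along +x. The last 18 mm of the tube at this end is the lid, narrower than the body (32 mm in diameter, with a dark band).
- tube_foot (a point): Centre of the tube's flat foot face, 65 mm from the centre along -x. The body is 42 mm in diameter right up to this end.
- rack: Fixed steel rack: upstand plus low bay. Origin on the table, on the upstand's face, at the bay's mouth; z up. The upstand is a straight vertical wall 6 mm thick, 55 mm high; its face is the plane x = 0, from y = -190 to +250 mm. The open lane for the tube is on its +x side. The bay runs from its mouth at y = 0 towards -y, to y = -118 mm. The tube slides in along -y.
- bay_mouth (a point): Middle of the bay's mouth, on the table (rack x = 29, y = 0, z = 0 mm); axes as the rack. The bay lies between the upstand and a kerb 16 mm high (inner face rack x = 58, outer 63 mm). Roof: underside 55, top 61 mm above the table, rack x = -6 to 79, y = 0 to -205 mm; posts 8 mm thick at x = 73, y = -8 and -198 mm. Packs on the roof from y = -105 to -195 mm, up to 100 mm above the table.
- bay_back (a point): Point on the face of the bay's back wall (rack x = 21, y = -118, z = 21 mm), where the centre of the tube's foot comes when the tube is home and touching the upstand. The tube's lid then stands 12 mm out of the mouth. Axes as the rack.
- rest: Fixed low white rest, 70 mm (x) by 50 mm (y), with two ribs along x, 14 mm high, on which the tube lies along x. Origin on the table under its middle.
- jar: Bystander: loose white plastic jar standing, 64 mm in diameter and 85 mm high. Origin at the centre of its underside.
- tape: Bystander: loose roll of paper tape lying flat, 60 mm in diameter, 25 mm high. Origin at the centre of its underside.
- bowl: Bystander: loose steel bowl, 110 mm across, 45 mm high. Origin at the centre of its underside.
- forceps: Bystander: loose steel forceps lying flat along x, 155 mm long, 70 mm wide at the finger loops (at -x), 8 mm high. Origin on the table near the middle.
There are look-alikes about, which are no part of the job. There is more than one size of the part that bears tube_center; the job needs the smallest.

How it is judged:
On the way:
1. The tube lies on the table along the upstand, within 8 mm of touching it, foot towards the bay but wholly clear of the mouth, and is let go (height (world z) of tube_center below 0.025 m and angle between the x axis of tube_center and the y axis of rack, either way round below 0.12 rad and x of tube_center in the frame of rack below 0.029 m and y of tube_foot in the frame of rack above 0 m and y of tube_lid in the frame of rack above 0.12 m and contact force between the fingers and tube below 0.05 N), for 0.2 s.
At the end, for the whole second after the job is handed in: The tube lies flat on the table in the bay, in line with the upstand within 0.12 rad and between upstand and kerb, its foot within 6 mm of the back of the bay and its lid outwards, at rest and released (height (world z) of tube_center below 0.025 m and angle between the x axis of tube_center and the y axis of rack, either way round below 0.12 rad and y of tube_foot in the frame of rack below -0.112 m and y of tube_lid in the frame of rack above 0 m and x of tube_center in the frame of rack between 0 and 0.04 m and linear speed of tube below 0.02 m/s); the robot touches nothing.
It fails at once if the tube is lifted 9 to 34 mm off the table with its foot or lid inside the bay's mouth (height (world z) of tube_center between 0.03 and 0.055 m and x of tube_center in the frame of rack between 0 and 0.06 m and y of tube_center in the frame of rack above -0.2 m and y of any of tube_foot, tube_lid in the frame of rack below -0.01 m).
It fails at once if the tube is dropped: off its rest, more than 15 mm above the table and not held (height (world z) of tube_center above 0.036 m and horizontal distance between tube_center and rest above 0.06 m and contact force between the fingers and tube below 0.01 N).
It fails at once if the tube is dropped from a height (height (world z) of tube_center above 0.06 m and contact force between the fingers and tube below 0.01 N).
It fails at once if the jar, tape roll, bowl or forceps is moved by more than 25 mm (distance of any of jar, tape, bowl, forceps from where it was at the start of the episode above 0.025 m).
It also fails if it takes over 62 s, if anything falls off the work surface, if the arm or the gripper's body presses on something with over 40 N, if the wrist force passes 120 N, or if a joint passes its speed limit or range.

## Working session

There is one attempt and no reset: what is moved stays moved. The work goes in short steps, Python scripts to look and compute and a tool call to move; the robot and the scene stay as the last step left them, time stands still between calls to the robot, and variables do not carry over. Pictures are saved under pics/ and viewed, at most 10 in all, crops included, and the job is handed in when it is done.

Besides the shell and the picture viewer there is one more tool, called after "Emit:" by a JSON object that holds its "api" and its "payload", one argument or row to a line. move_arm: Moves the arm, as the interface text tells. Its arguments: {"type":"object","properties":{"targets":{"type":"array"},"grip_force":{"type":"number"}},"required":["targets"]}

```bash
mkdir -p pics
cat > h.py <<'E'
import numpy as np, cv2
from bench import r
from scipy.spatial.transform import Rotation as R
def snap(n,f):
    c=r.camera(n); cv2.imwrite('pics/'+f,c['image']); return c
def K(c):
    f=240/np.tan(np.radians(c['vertical_fov'])/2); return f
def px2w(c,u,v,z):
    T=np.array(c['cam_to_world']); d=T[:3,:3]@np.array([(u-c['cx'])/K(c),(v-c['cy'])/K(c),1]); o=T[:3,3]
    return o+d*(z-o[2])/d[2]
def w2px(c,p):
    T=np.array(c['cam_to_world']); q=T[:3,:3].T@(np.array(p)-T[:3,3]); return q[:2]/q[2]*K(c)+[c['cx'],c['cy']]
E
python3 - <<'E'
from h import *
for n in('top','scene'):
    c=snap(n,n+'1.png'); print(n,c['vertical_fov'],c['cx'],c['cy'],np.round(c['cam_to_world'],4).tolist())
s=r.read_state(); print(s)
E
```

```text
top 50.53710662118971 315.45714808237216 238.8676133960807 [[0.023, -0.9808, 0.1935, 0.3818], [-0.9997, -0.0217, 0.0088, 0.0012], [-0.0044, -0.1936, -0.9811, 1.0602], [0.0, 0.0, 0.0, 1.0]]
scene 45.7804651000228 327.19782671629264 246.4803249658816 [[0.5549, 0.6624, -0.5033, 1.1641], [0.8319, -0.4448, 0.3318, -0.3547], [-0.004, -0.6028, -0.7979, 0.9262], [0.0, 0.0, 0.0, 1.0]]
{'time': 0.1, 'joint_positions': array([ 1.31339178,  0.33279182, -0.06470096,  1.46086208,  0.02159789,
        1.34991471, -0.08851207]), 'joint_vel': array([ 2.31608334e-03, -1.21506738e-03,  5.93834246e-04, -2.44467510e-03,
        1.66116162e-04, -7.65972480e-04,  7.24674596e-05]), 'joint_torque': array([ 5.94198245e-04, -6.24548078e+01,  2.44341017e-02, -3.90717065e+01,
       -6.12123334e-02,  3.65810876e-02,  1.01019762e-05]), 'ee_pos': array([ 0.14532277, -0.60750589,  0.22184177]), 'eef_rot': array([ 9.93115611e-01,  1.17136558e-01, -1.03133181e-04, -6.31943075e-04]), 'ft_force': array([ 0.35166009, -0.18137507,  0.87938662]), 'torque': array([ 0.02040601,  0.0340487 , -0.03068794]), 'grip_force': 0.0, 'width': 0.08707920657908721}
```

View pics/top1.png

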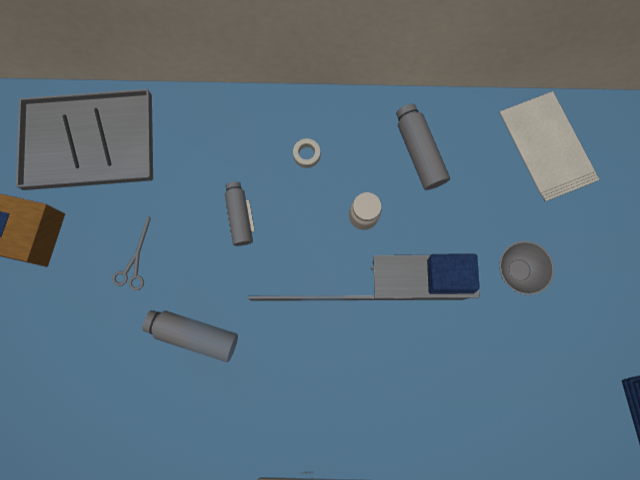

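View pics/scene1.png

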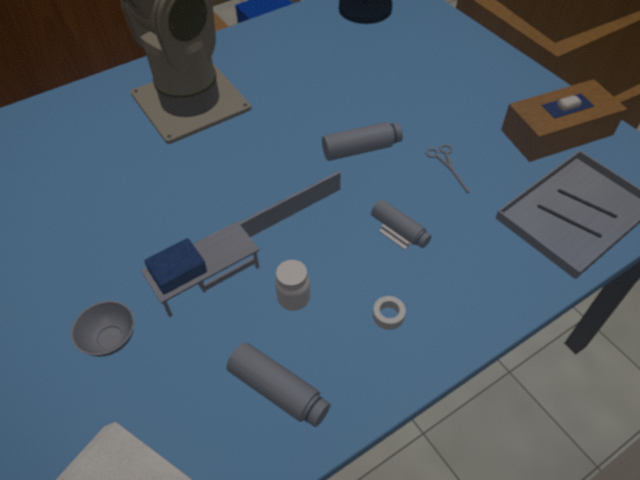

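In the top view there are three tubes: large ones at (420,150) and (192,336), and a small one at (238,212) lying on the white rest. The small one on the rest fits the description. The bay roof is at (373–478, 255–298), the upstand runs along row 298 from column 250, the jar is at (366,210) and the tape at (306,153). I'll confirm in an enlarged crop.

Run:
```python
import cv2
i=cv2.imread('pics/top1.png')
a=cv2.resize(i[170:310,210:310],None,fx=4,fy=4,interpolation=cv2.INTER_CUBIC)
b=cv2.resize(i[170:310,360:460],None,fx=4,fy=4,interpolation=cv2.INTER_CUBIC)
cv2.imwrite('pics/crop1.png',cv2.convertScaleAbs(cv2.hconcat([a,b]),alpha=1.6))
```

```text
(no output)
```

View pics/crop1.png

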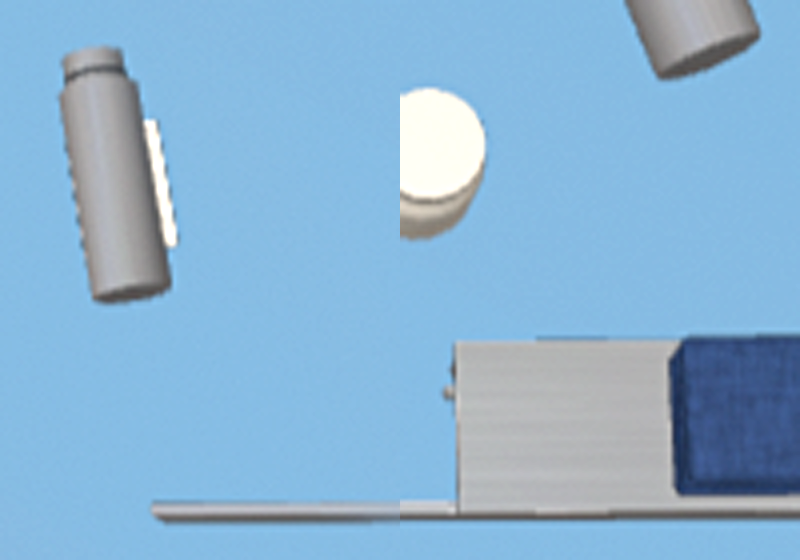

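Crop confirms the small tube: banded lid at about (93,48), foot at (132,293), white rest under it. The upstand end is at (152,502) and the bay mouth edge at column 457.

Run:
```python
from h import *
c=r.camera('top')
P=lambda u,v,z,o=210:px2w(c,o+u/4,170+v/4,z)[:3]
lid=P(93,47,.048);foot=P(132,293,.032)
print('tube',lid,foot,np.linalg.norm((lid-foot)[:2]))
# from body edges as well
print('axis mid row190',P((77.5+154)/2,190,.032))
ue=P(152,502,.055); m0=P(457,342,.061,260); m1=P(457,513,.061,260)
print('upstand +y end face',ue,'mouth kerb side',m0,'mouth wall side(-6)',m1,np.linalg.norm((m0-m1)[:2]),np.linalg.norm(ue-m1))
s=cv2.imread('pics/top1.png')
for n,(u,v,z) in dict(jar=(367,207,.085),tape=(306,153,.025),bowl=(526,268,.045)).items(): print(n,px2w(c,u,v,z))
```

```text
tube [0.69856953 0.18380523 0.048     ] [0.57212799 0.15942848 0.032     ] 0.1287699018437437
axis mid row190 [0.62639255 0.17064156 0.032     ]
upstand +y end face [0.46328246 0.1407093  0.055     ] mouth kerb side [ 0.54778542 -0.10748983  0.061     ] mouth wall side(-6) [ 0.46303496 -0.10754554  0.061     ] 0.08475047749256494 0.24832746043188159
jar [ 0.64069036 -0.09047991  0.085     ]
tape [0.77343317 0.03516764 0.025     ]
bowl [ 0.53180291 -0.41384973  0.045     ]
```

```bash
cat >> h.py <<'E'
def plan(p,yaw):
    """tool-frame shift (cm) after turning to yaw, and the turn vector (tool axes) to tool-x yaw, tool straight down"""
    s=r.read_state(); q=R.from_quat(s['eef_rot']); t=R.from_euler('z',yaw)*R.from_euler('x',np.pi)
    d=np.array(p)-s['ee_pos']
    print('t',s['time'],'pos',s['ee_pos'].round(4),'F',s['ft_force'].round(1),'w',round(s['width'],4),'g',round(s['grip_force'],2),'j',np.round(s['joint_positions'],2))
    print('shift now-axes cm',(q.inv().apply(d)*100).round(2),'turned-axes',(t.inv().apply(d)*100).round(2),'turn',(q.inv()*t).as_rotvec().round(3))
E
python3 -c "
from h import *
plan([.635,.1716,.12],.19)"
```

```text
t 0.15 pos [ 0.1453 -0.6076  0.222 ] F [-0.1 -0.  -0.2] w 0.087 g 0.0 j [ 1.31  0.33 -0.06  1.46  0.02  1.35 -0.09]
shift now-axes cm [ 65.75 -64.38  10.26] turned-axes [ 62.8  -67.27  10.2 ] turn [-0.001  0.     0.045]
```

Emit:
{"api": "move_arm", "payload": {
  "targets": [
    [[0,0,0],[0,0,0.045],100],
    [[3.9,-4.2,0.3],[0,0,0],100],
    [[3.9,-4.2,0.3],[0,0,0],100],
    [[3.9,-4.2,0.3],[0,0,0],100],
    [[3.9,-4.2,0.3],[0,0,0],100],
    [[3.9,-4.2,0.3],[0,0,0],100],
    [[3.9,-4.2,0.3],[0,0,0],100],
    [[3.9,-4.2,0.3],[0,0,0],100],
    [[3.9,-4.2,0.3],[0,0,0],100],
    [[3.9,-4.2,0.3],[0,0,0],100],
    [[3.9,-4.2,0.3],[0,0,0],100],
    [[3.9,-4.2,0.3],[0,0,0],100],
    [[3.9,-4.2,0.3],[0,0,0],100],
    [[3.9,-4.2,0.3],[0,0,0],100],
    [[3.9,-4.2,0.3],[0,0,0],100],
    [[3.9,-4.2,0.3],[0,0,0],100],
    [[3.9,-4.2,0.3],[0,0,0],100],
    [[0,0,0],[0,0,0],100],
    [[0,0,0],[0,0,0],100]
  ]
}}

```text
time: 2.52
ee_pos: [0.6312, 0.1693, 0.174]
eef_rot: [0.995, 0.095, -0.0, 0.0]
ft_force: [-0.6, -0.0, 0.4]
width: 0.087
grip_force: 0.0
```

```bash
python3 -c "
from h import *
plan([.635,.1716,.019],.19)
c=snap('scene','s2.png');c2=snap('top','t2.png')
a=cv2.resize(c['image'][100:300,300:500],(600,600)); cv2.imwrite('pics/s2c.png',a)"
```

```text
t 2.525 pos [0.6312 0.1693 0.174 ] F [-0.6 -0.   0.4] w 0.087 g 0.0 j [ 0.18  0.52 -0.72  1.41  0.34  1.34 -1.93]
shift now-axes cm [ 0.43 -0.16 15.5 ] turned-axes [ 0.41 -0.15 15.5 ] turn [ 0.     0.001 -0.   ]
```

View pics/s2c.png

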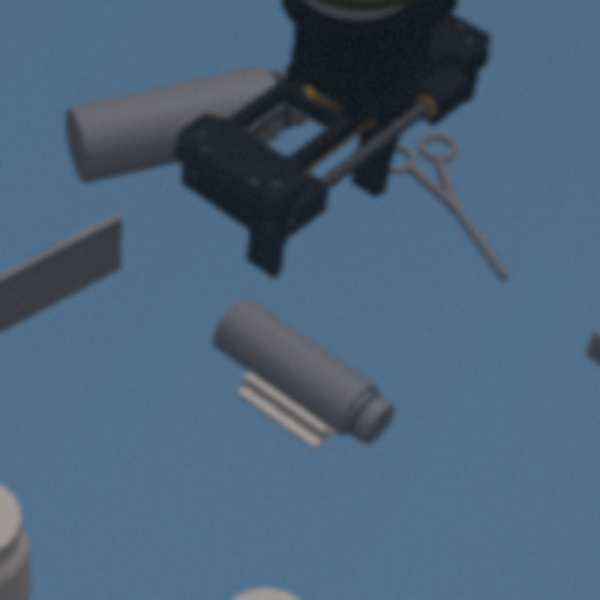

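The gripper hangs above the tube with its jaws across it. The tube is at crop (300,370) with the rest's ribs below it.

Emit:
{"api": "move_arm", "payload": {
  "targets": [
    [[0.4,-0.15,3],[0,0,0],100],
    [[0,0,3],[0,0,0],100],
    [[0,0,3],[0,0,0],100],
    [[0,0,3],[0,0,0],100],
    [[0,0,2],[0,0,0],100],
    [[0,0,1.5],[0,0,0],100],
    [[0,0,0],[0,0,0],100],
    [[0,0,0],[0,0,0],0],
    [[0,0,0],[0,0,0],0],
    [[0,0,0],[0,0,0],0],
    [[0,0,0],[0,0,0],0],
    [[0,0,0],[0,0,0],0],
    [[0,0,0],[0,0,0],0]
  ],
  "grip_force": 25
}}

```text
time: 4.25
ee_pos: [0.635, 0.174, 0.0201]
eef_rot: [0.995, 0.095, 0.0, -0.001]
ft_force: [-0.8, 5.4, 2.5]
width: 0.0415
grip_force: 24.9
```

```bash
python3 -c "
from h import *
plan([.535,.016,.06],1.59)"
```

```text
t 4.25 pos [0.635  0.174  0.0201] F [-0.8  5.4  2.5] w 0.0415 g 24.93 j [ 0.14  0.67 -0.66  1.54  0.44  1.09 -2.  ]
shift now-axes cm [-12.81  13.61  -4.03] turned-axes [-15.61 -10.3   -3.99] turn [-1.000e-03 -2.000e-03 -1.399e+00]
```

Emit:
{"api": "move_arm", "payload": {
  "targets": [
    [[0,0,-1],[0,0,0],0],
    [[0,0,-1.5],[0,0,0],0],
    [[0,0,-1.5],[0,0,0],0],
    [[0,0,0],[0,0,-0.175],0],
    [[0,0,0],[0,0,-0.175],0],
    [[0,0,0],[0,0,-0.175],0],
    [[0,0,0],[0,0,-0.175],0],
    [[0,0,0],[0,0,-0.175],0],
    [[0,0,0],[0,0,-0.175],0],
    [[0,0,0],[0,0,-0.175],0],
    [[0,0,0],[0,0,-0.175],0],
    [[-3.1,-2,0],[0,0,0],0],
    [[-3.1,-2,0],[0,0,0],0],
    [[-3.1,-2,0],[0,0,0],0],
    [[-3.1,-2,0],[0,0,0],0],
    [[-3.1,-2,0],[0,0,0],0],
    [[0,0,0],[0,0,0],0]
  ]
}}

```text
time: 6.38
ee_pos: [0.5374, 0.0114, 0.06]
eef_rot: [0.702, 0.712, -0.001, 0.001]
ft_force: [-0.3, 0.7, -2.0]
width: 0.0418
grip_force: 24.9
```

```bash
python3 -c "
from h import *
plan([.535,.016,.0095],1.59)"
```

```text
t 6.375 pos [0.5374 0.0114 0.06  ] F [-0.3  0.7 -2. ] w 0.0418 g 24.93 j [ 0.74  0.51 -1.03  1.83  0.5   1.09 -0.46]
shift now-axes cm [ 0.48 -0.23  5.05] turned-axes [ 0.47 -0.23  5.05] turn [-0.     0.003 -0.005]
```

Emit:
{"api": "move_arm", "payload": {
  "targets": [
    [[0,0,1.5],[0,0,0],0],
    [[0,0,1.5],[0,0,0],0],
    [[0,0,1.2],[0,0,0],0],
    [[0,0,0.5],[0,0,0],0],
    [[0,0,0.2],[0,0,0],0],
    [[0,0,0.1],[0,0,0],0],
    [[0,0,0],[0,0,0],0]
  ]
}}

```text
time: 7.25
ee_pos: [0.5383, 0.0151, 0.0098]
eef_rot: [0.7, 0.714, 0.0, 0.0]
ft_force: [-1.2, 0.5, -1.0]
width: 0.041
grip_force: 24.9
```

```bash
python3 -c "
from h import *
plan([.535,.016,.0095],1.59)"
```

```text
t 7.25 pos [0.5383 0.0151 0.0098] F [-1.2  0.5 -1. ] w 0.041 g 24.93 j [ 0.69  0.58 -0.98  1.86  0.57  1.01 -0.51]
shift now-axes cm [ 0.1  -0.32  0.03] turned-axes [ 0.1  -0.32  0.03] turn [ 0.  0. -0.]
```

Emit:
{"api": "move_arm", "payload": {
  "targets": [
    [[0,0,0.1],[0,0,0],0],
    [[0,0,0],[0,0,0],0],
    [[0,0,0],[0,0,0],65],
    [[0,0,0],[0,0,0],75],
    [[0,0,0],[0,0,0],75],
    [[0,0,0],[0,0,0],75]
  ]
}}

```text
time: 8.0
ee_pos: [0.5381, 0.0152, 0.0086]
eef_rot: [0.7, 0.714, 0.0, 0.0]
ft_force: [-0.5, 0.0, 0.5]
width: 0.0642
grip_force: 0.0
```

```bash
python3 -c "
from h import *
plan([.60,.012,.1],0.02)
c=snap('scene','s3.png')
a=cv2.resize(c['image'][140:300,200:420],(800,582)); cv2.imwrite('pics/s3c.png',a)"
```

```text
t 8.0 pos [0.5381 0.0152 0.0086] F [-0.5  0.   0.5] w 0.0642 g 0.0 j [ 0.69  0.58 -0.98  1.86  0.57  1.01 -0.51]
shift now-axes cm [-0.43  6.18 -9.14] turned-axes [ 6.18  0.44 -9.14] turn [ 0.   -0.    1.57]
```

View pics/s3c.png

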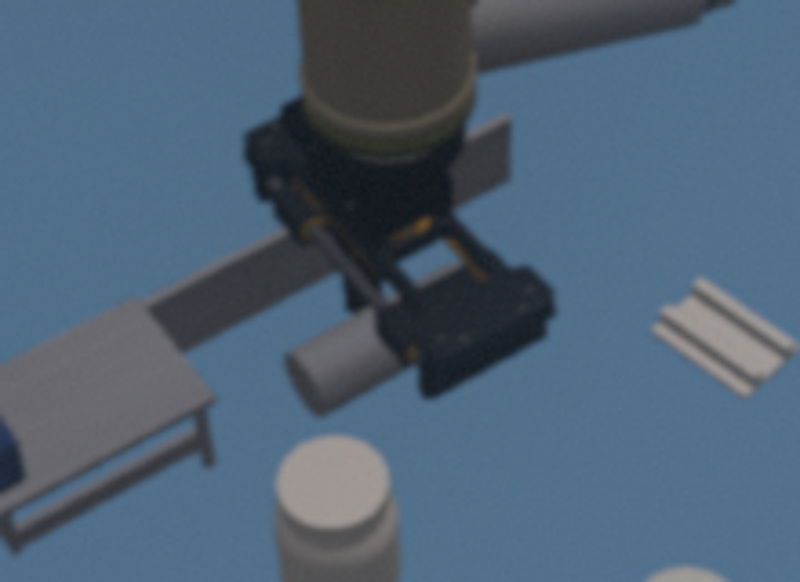

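The tube is lying on the table between the open jaws. Its foot, at crop (310,385), faces the bay and is clear of the mouth. I'll push it to the upstand with closed fingers from the far side, which keeps the gripper body away from the jar.

Emit:
{"api": "move_arm", "payload": {
  "targets": [
    [[0,0,-2],[0,0,0],75],
    [[0,0,-3],[0,0,0],75],
    [[0,0,-3],[0,0,0],75],
    [[0,2.5,0],[0,0,0],0],
    [[0,2.5,0],[0,0,0],0],
    [[0,2,0],[0,0,0],0],
    [[0,0,0],[0,0,0],0],
    [[0,0,3],[0,0,0],0],
    [[0,0,3],[0,0,0],0],
    [[0,0,1.6],[0,0,0],0],
    [[0,0,0],[0,0,0],0]
  ]
}}

```text
time: 9.43
ee_pos: [0.6073, 0.0164, 0.0124]
eef_rot: [0.7, 0.714, -0.0, -0.0]
ft_force: [-0.3, -0.0, 0.6]
width: 0.0012
grip_force: 0.0
```

```bash
python3 -c "
from h import *
plan([.535,.012,.012],1.59)
c=snap('top','t3.png')
a=cv2.resize(c['image'][180:320,220:420],(800,560)); cv2.imwrite('pics/t3c.png',cv2.convertScaleAbs(a,alpha=1.6))"
```

```text
t 9.425 pos [0.6073 0.0164 0.0124] F [-0.3 -0.   0.6] w 0.0012 g 0.0 j [ 0.59  0.7  -0.93  1.67  0.62  1.09 -0.5 ]
shift now-axes cm [-0.3  -7.23  0.05] turned-axes [-0.3  -7.23  0.04] turn [-0.001 -0.    -0.   ]
```

View pics/t3c.png

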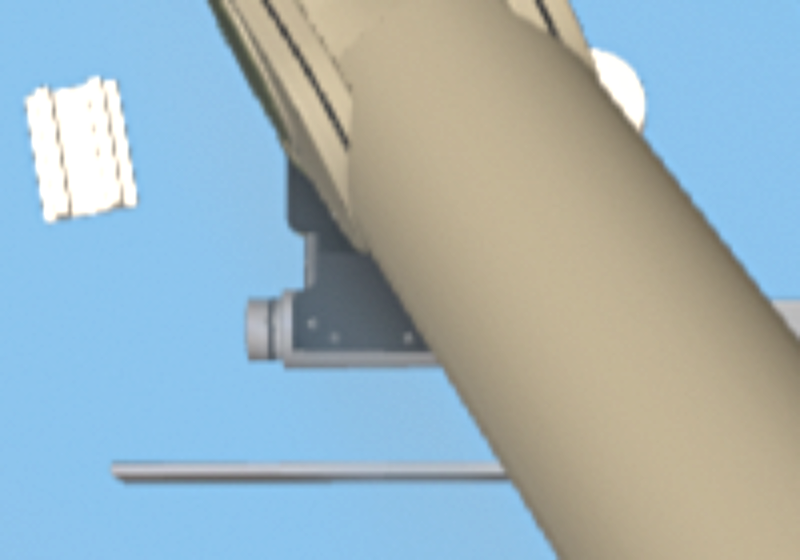

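The tube is parallel to the upstand (lid at crop (250,328), upstand at row 465) and the closed fingers are behind it.

Emit:
{"api": "move_arm", "payload": {
  "targets": [
    [[0,-1,0],[0,0,0],0],
    [[0,-1,0],[0,0,0],0],
    [[0,-0.6,0],[0,0,0],0],
    [[0,-0.5,0],[0,0,0],0],
    [[0,-0.5,0],[0,0,0],0],
    [[0,-0.5,0],[0,0,0],0],
    [[0,-0.5,0],[0,0,0],0],
    [[0,-0.5,0],[0,0,0],0],
    [[0,-0.5,0],[0,0,0],0],
    [[0,-0.5,0],[0,0,0],0],
    [[0,-0.5,0],[0,0,0],0],
    [[0,-0.5,0],[0,0,0],0],
    [[0,-0.4,0],[0,0,0],0],
    [[0,0,0],[0,0,0],0]
  ]
}}

```text
time: 11.22
ee_pos: [0.5328, 0.0149, 0.0125]
eef_rot: [0.7, 0.714, -0.0, 0.0]
ft_force: [-0.3, 0.1, 0.5]
width: 0.0004
grip_force: 0.0
```

```bash
python3 -c "
from h import *
plan([.523,.012,.012],1.59)
c=snap('top','t4.png')
a=cv2.resize(c['image'][180:320,220:420],(800,560)); cv2.imwrite('pics/t4c.png',cv2.convertScaleAbs(a,alpha=1.6))"
```

```text
t 11.225 pos [0.5328 0.0149 0.0125] F [-0.3  0.1  0.5] w 0.0004 g 0.0 j [ 0.71  0.57 -0.99  1.87  0.56  1.01 -0.51]
shift now-axes cm [-0.28 -0.99  0.05] turned-axes [-0.28 -0.99  0.05] turn [-0.  0. -0.]
```

View pics/t4c.png

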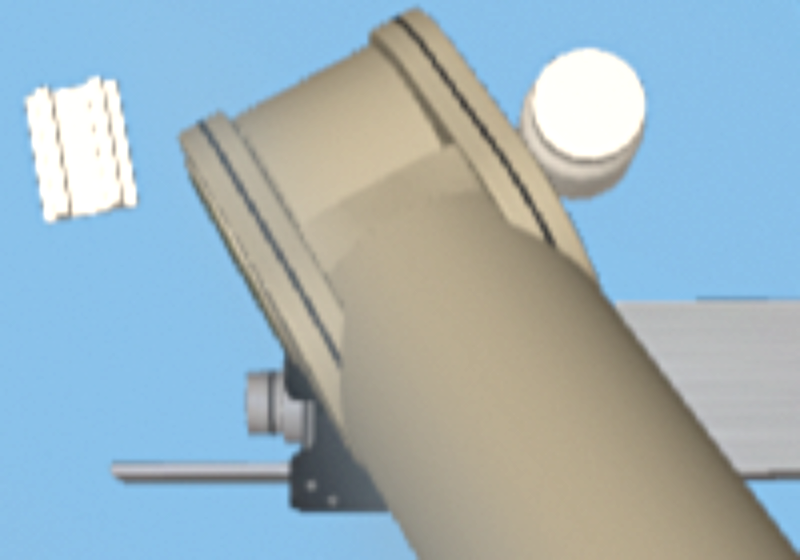

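The tube, with its lid at crop (250,402), has rolled most of the way but has not touched the upstand. I'll continue slowly.

Emit:
{"api": "move_arm", "payload": {
  "targets": [
    [[0,-0.3,0],[0,0,0],0],
    [[0,-0.3,0],[0,0,0],0],
    [[0,-0.2,0],[0,0,0],0],
    [[0,-0.2,0],[0,0,0],0],
    [[0,0,0],[0,0,0],0]
  ]
}}

```text
time: 11.9
ee_pos: [0.5229, 0.0148, 0.0126]
eef_rot: [0.7, 0.714, -0.0, 0.0]
ft_force: [-0.3, 0.9, -0.2]
width: 0.0005
grip_force: 0.0
```

Emit:
{"api": "move_arm", "payload": {
  "targets": [
    [[0,-0.2,0],[0,0,0],0],
    [[0,-0.2,0],[0,0,0],0],
    [[0,0,0],[0,0,0],0]
  ]
}}

```text
time: 12.28
ee_pos: [0.5189, 0.0147, 0.0125]
eef_rot: [0.7, 0.714, -0.0, 0.0]
ft_force: [-0.6, -0.5, 0.3]
width: 0.0006
grip_force: 0.0
```

Emit:
{"api": "move_arm", "payload": {
  "targets": [
    [[0,-0.2,0],[0,0,0],0],
    [[0,-0.2,0],[0,0,0],0],
    [[0,0,0],[0,0,0],0]
  ]
}}

```text
time: 12.65
ee_pos: [0.5172, 0.0146, 0.0134]
eef_rot: [0.7, 0.714, 0.002, 0.001]
ft_force: [6.4, -0.5, -0.4]
width: 0.0008
grip_force: 3.7
```

```bash
python3 -c "
from h import *
plan([.523,.012,.012],1.59)
c=snap('scene','s5.png')
a=cv2.resize(c['image'][140:300,200:420],(800,582)); cv2.imwrite('pics/s5c.png',a)"
```

```text
t 12.65 pos [0.5172 0.0146 0.0134] F [ 6.4 -0.5 -0.4] w 0.0008 g 3.66 j [ 0.74  0.54 -1.01  1.92  0.55  0.99 -0.51]
shift now-axes cm [-0.27  0.58  0.15] turned-axes [-0.27  0.58  0.14] turn [ 0.004 -0.    -0.   ]
```

View pics/s5c.png

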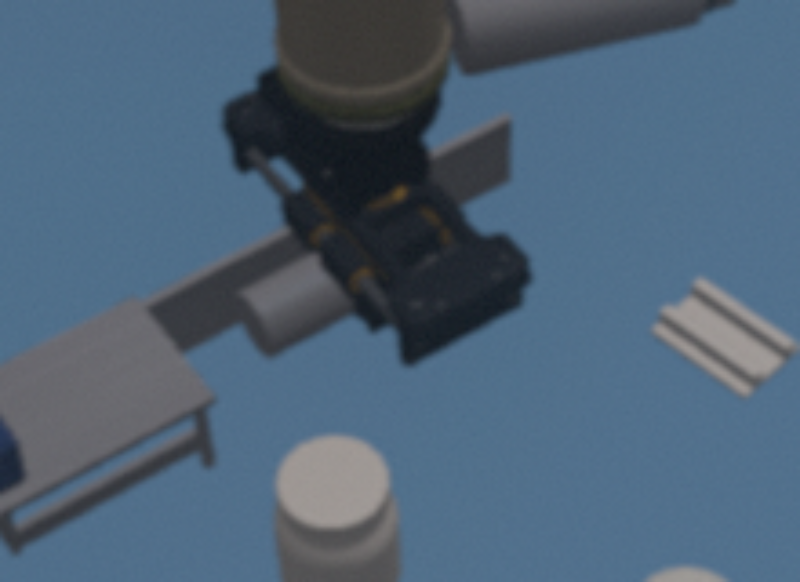

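Force of 6 N: the tube is against the upstand, with its foot at crop (262,325) well short of the mouth. Back off, lift, and go round to the lid end.

Emit:
{"api": "move_arm", "payload": {
  "targets": [
    [[0,0.4,0],[0,0,0],0],
    [[0,0.4,0],[0,0,0],0],
    [[0,1.2,0],[0,0,0],0],
    [[0,0,0],[0,0,0],0],
    [[0,0,-2.5],[0,0,0],0],
    [[0,0,-3],[0,0,0],0],
    [[0,0,-2.5],[0,0,0],0],
    [[3,-1.5,0],[0,0,0],0],
    [[3,-1.5,0],[0,0,0],0],
    [[3,-1.5,0],[0,0,0],0],
    [[1.5,-0.3,0],[0,0,0],0],
    [[0,0,0],[0,0,0],0]
  ]
}}

```text
time: 14.2
ee_pos: [0.4853, 0.1196, 0.0926]
eef_rot: [0.7, 0.714, 0.0, 0.0]
ft_force: [1.0, -0.5, -0.2]
width: 0.0005
grip_force: 0.0
```

```bash
python3 -c "
from h import *
plan([.485,.117,.015],1.59)
c=snap('scene','s6.png')
a=cv2.resize(c['image'][140:300,200:420],(800,582)); cv2.imwrite('pics/s6c.png',a)
for p in ([.4865,-.0504,.021],[.4855,.0796,.021]): print((w2px(c,p)-[200,140])*800/220)"
```

```text
t 14.2 pos [0.4853 0.1196 0.0926] F [ 1.  -0.5 -0.2] w 0.0005 g 0.0 j [ 0.66  0.4  -1.14  1.9   0.41  1.11 -0.62]
shift now-axes cm [-0.26 -0.04  7.76] turned-axes [-0.26 -0.03  7.76] turn [0.    0.    0.001]
[250.78218683 318.73902165]
[442.56167265 221.1304196 ]
```

View pics/s6c.png

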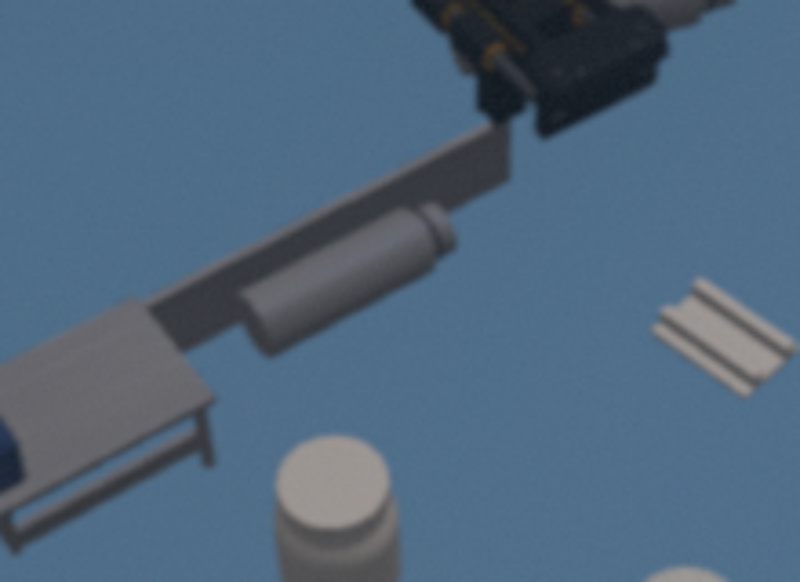

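The tube lies against the upstand, with its foot at crop (257,327) and lid at (442,225), matching the prediction. The gripper is past the lid end. Lower and push.

Emit:
{"api": "move_arm", "payload": {
  "targets": [
    [[0,0,3],[0,0,0],0],
    [[0,0,3],[0,0,0],0],
    [[0,0,1.7],[0,0,0],0],
    [[0,0,0],[0,0,0],0],
    [[-1,0,0],[0,0,0],0],
    [[-1,0,0],[0,0,0],0],
    [[-0.5,0,0],[0,0,0],0],
    [[-0.5,0,0],[0,0,0],0],
    [[-0.5,0,0],[0,0,0],0],
    [[-0.5,0,0],[0,0,0],0],
    [[-0.7,0,0],[0,0,0],0],
    [[-0.7,0,0],[0,0,0],0],
    [[-0.7,0,0],[0,0,0],0],
    [[-0.7,0,0],[0,0,0],0],
    [[0,0,0],[0,0,0],0]
  ]
}}

```text
time: 16.12
ee_pos: [0.486, 0.05, 0.0153]
eef_rot: [0.701, 0.713, -0.001, -0.0]
ft_force: [0.0, 0.2, 0.1]
width: 0.0004
grip_force: 0.0
```

```bash
python3 -c "
from h import *
plan([.489,-.087,.015],1.59)
c=snap('scene','s7.png')
a=cv2.resize(c['image'][140:300,200:420],(800,582)); cv2.imwrite('pics/s7c.png',a)"
```

```text
t 16.125 pos [0.486  0.05   0.0153] F [0.  0.2 0.1] w 0.0004 g 0.0 j [ 0.71  0.49 -1.05  1.98  0.52  0.97 -0.57]
shift now-axes cm [-13.7    0.06   0.04] turned-axes [-13.7    0.04   0.03] turn [-0.001  0.001 -0.002]
```

View pics/s7c.png

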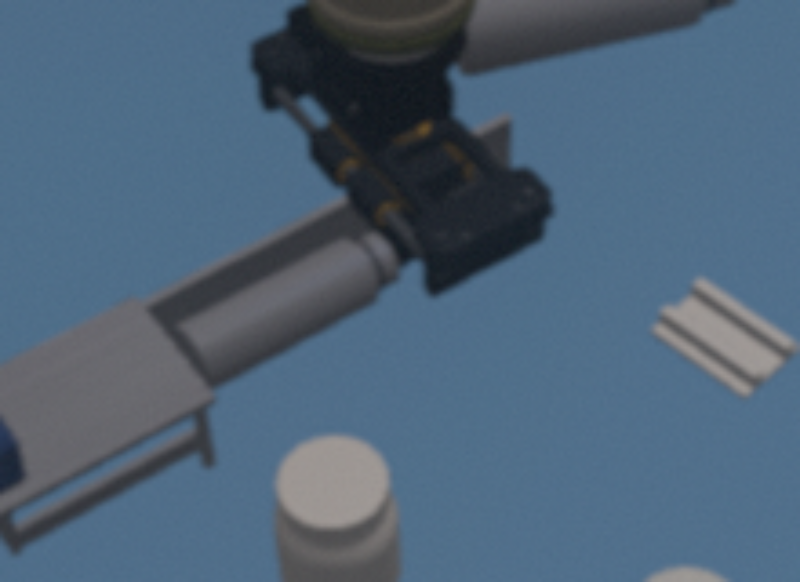

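The tube is sliding straight along the upstand, with its foot at crop (200,350) about to enter the mouth. I've used all 10 picture views, so I'll go by position and force from here.

Emit:
{"api": "move_arm", "payload": {
  "targets": [
    [[-0.8,0,0],[0,0,0],0],
    [[-0.8,0,0],[0,0,0],0],
    [[-0.8,0,0],[0,0,0],0],
    [[-0.8,0,0],[0,0,0],0],
    [[-0.8,0,0],[0,0,0],0],
    [[-0.8,0,0],[0,0,0],0],
    [[-0.8,0,0],[0,0,0],0],
    [[-0.8,0,0],[0,0,0],0],
    [[-0.8,0,0],[0,0,0],0],
    [[-0.8,0,0],[0,0,0],0],
    [[-0.8,0,0],[0,0,0],0],
    [[-0.8,0,0],[0,0,0],0],
    [[-0.8,0,0],[0,0,0],0],
    [[-0.8,0,0],[0,0,0],0],
    [[0,0,0],[0,0,0],0]
  ]
}}

```text
time: 18.05
ee_pos: [0.4884, -0.0618, 0.0155]
eef_rot: [0.701, 0.713, -0.0, 0.0]
ft_force: [-0.2, -0.5, -0.2]
width: 0.0005
grip_force: 0.0
```

Emit:
{"api": "move_arm", "payload": {
  "targets": [
    [[-0.5,0,0],[0,0,0],0],
    [[-0.5,0,0],[0,0,0],0],
    [[-0.4,0,0],[0,0,0],0],
    [[-0.3,0,0],[0,0,0],0],
    [[-0.2,0,0],[0,0,0],0],
    [[0,0,0],[0,0,0],0]
  ]
}}

```text
time: 18.8
ee_pos: [0.4888, -0.0801, 0.0155]
eef_rot: [0.7, 0.714, -0.0, 0.0]
ft_force: [0.2, -0.3, -0.0]
width: 0.0001
grip_force: 0.0
```

Emit:
{"api": "move_arm", "payload": {
  "targets": [
    [[-0.2,0,0],[0,0,0],0],
    [[-0.2,0,0],[0,0,0],0],
    [[-0.2,0,0],[0,0,0],0],
    [[-0.2,0,0],[0,0,0],0],
    [[0,0,0],[0,0,0],0]
  ]
}}

```text
time: 19.42
ee_pos: [0.4889, -0.0832, 0.0156]
eef_rot: [0.699, 0.715, 0.002, -0.002]
ft_force: [-0.5, 16.5, 1.8]
width: 0.0003
grip_force: 8.1
```

16.5 N at the expected home position, so the foot has reached the back wall. Back away and lift.

Emit:
{"api": "move_arm", "payload": {
  "targets": [
    [[0.4,0,0],[0,0,0],0],
    [[0.5,0,0],[0,0,0],0],
    [[1.5,0,0],[0,0,0],0],
    [[3,0,0],[0,0,0],0],
    [[4,0,-1],[0,0,0],0],
    [[4,0,-4],[0,0,0],0],
    [[4,0,-5],[0,0,0],0],
    [[3,0,-5],[0,0,0],0],
    [[0,0,0],[0,0,0],0]
  ]
}}

```text
time: 20.55
ee_pos: [0.4863, 0.1192, 0.1678]
eef_rot: [0.699, 0.715, 0.002, 0.002]
ft_force: [0.5, -0.2, -0.7]
width: 0.0009
grip_force: 0.0
```

```bash
python3 -c "
from h import *
c=snap('scene','s8.png'); g=cv2.cvtColor(c['image'],cv2.COLOR_BGR2HSV)
# saturation/value along the lid's top line (z=.037), by world y
for z,x in((.037,.489),(.021,.489)):
  print(z,[(y,*g[tuple(np.round(w2px(c,[x,y/1000,z])).astype(int)[::-1])][1:]) for y in range(-125,-60,4)])
plan([.5,0,.1],1.59)"
```

```text
0.037 [(-125, np.uint8(14), np.uint8(109)), (-121, np.uint8(12), np.uint8(109)), (-117, np.uint8(16), np.uint8(112)), (-113, np.uint8(9), np.uint8(108)), (-109, np.uint8(14), np.uint8(111)), (-105, np.uint8(14), np.uint8(111)), (-101, np.uint8(14), np.uint8(111)), (-97, np.uint8(21), np.uint8(98)), (-93, np.uint8(28), np.uint8(72)), (-89, np.uint8(36), np.uint8(63)), (-85, np.uint8(31), np.uint8(66)), (-81, np.uint8(32), np.uint8(64)), (-77, np.uint8(31), np.uint8(65)), (-73, np.uint8(39), np.uint8(66)), (-69, np.uint8(32), np.uint8(63)), (-65, np.uint8(33), np.uint8(61)), (-61, np.uint8(25), np.uint8(62))]
0.021 [(-125, np.uint8(12), np.uint8(110)), (-121, np.uint8(11), np.uint8(111)), (-117, np.uint8(14), np.uint8(112)), (-113, np.uint8(11), np.uint8(111)), (-109, np.uint8(14), np.uint8(113)), (-105, np.uint8(14), np.uint8(112)), (-101, np.uint8(14), np.uint8(112)), (-97, np.uint8(14), np.uint8(111)), (-93, np.uint8(23), np.uint8(110)), (-89, np.uint8(95), np.uint8(131)), (-85, np.uint8(107), np.uint8(136)), (-81, np.uint8(107), np.uint8(136)), (-77, np.uint8(107), np.uint8(131)), (-73, np.uint8(108), np.uint8(132)), (-69, np.uint8(103), np.uint8(136)), (-65, np.uint8(107), np.uint8(138)), (-61, np.uint8(105), np.uint8(136))]
t 20.6 pos [0.4855 0.1168 0.1655] F [-0.   0.5 -1.1] w 0.0005 g 0.0 j [ 0.75  0.3  -1.23  1.82  0.3   1.23 -0.54]
shift now-axes cm [-11.7    1.18   6.56] turned-axes [-11.7    1.22   6.55] turn [0.003 0.001 0.002]
```

```bash
python3 -c "
from h import *
c=snap('top','t8.png'); g=cv2.cvtColor(c['image'],cv2.COLOR_BGR2HSV)
for y in(-.0905,-.0965): print(y,w2px(c,[.489,y,.030]),w2px(c,[.489,y,.037]))
u,v=np.round(w2px(c,[.489,-.095,.030])).astype(int)
for dv in(-30,-14,-4,0,4): print(v+dv,[(x,int(g[v+dv,x,1]),int(g[v+dv,x,2])) for x in range(360,380)])
s=snap('scene','s9.png')
for z,y,x in((.061,-.1085,.547),(.061,-.1085,.463),(.021,-.0965,.489),(.021,-.0905,.489)): print(w2px(s,[x,y,z]))
"
```

```text
-0.0905 [364.17591955 286.41424296] [364.48732506 286.0600214 ]
-0.0965 [367.13773999 286.48102673] [367.46903046 286.1272349 ]
256 [(360, 104, 145), (361, 104, 145), (362, 103, 146), (363, 105, 146), (364, 105, 146), (365, 103, 146), (366, 107, 146), (367, 105, 146), (368, 103, 146), (369, 106, 147), (370, 105, 146), (371, 104, 147), (372, 107, 146), (373, 68, 116), (374, 4, 120), (375, 4, 120), (376, 2, 117), (377, 0, 116), (378, 2, 117), (379, 2, 117)]
272 [(360, 104, 145), (361, 105, 146), (362, 105, 146), (363, 105, 146), (364, 107, 146), (365, 105, 146), (366, 105, 146), (367, 105, 146), (368, 105, 146), (369, 105, 146), (370, 106, 147), (371, 108, 147), (372, 107, 146), (373, 87, 123), (374, 4, 126), (375, 4, 121), (376, 4, 119), (377, 4, 119), (378, 4, 119), (379, 6, 120)]
282 [(360, 106, 145), (361, 104, 145), (362, 105, 146), (363, 107, 146), (364, 106, 147), (365, 94, 125), (366, 4, 68), (367, 10, 107), (368, 7, 109), (369, 5, 109), (370, 7, 110), (371, 5, 110), (372, 0, 75), (373, 10, 53), (374, 3, 100), (375, 8, 123), (376, 6, 121), (377, 6, 120), (378, 6, 120), (379, 6, 120)]
286 [(360, 106, 145), (361, 106, 145), (362, 105, 146), (363, 106, 147), (364, 107, 148), (365, 93, 124), (366, 0, 69), (367, 9, 111), (368, 13, 121), (369, 13, 120), (370, 13, 121), (371, 13, 122), (372, 13, 96), (373, 13, 58), (374, 3, 83), (375, 6, 123), (376, 6, 123), (377, 4, 120), (378, 6, 120), (379, 6, 121)]
290 [(360, 105, 146), (361, 104, 145), (362, 103, 146), (363, 105, 146), (364, 106, 149), (365, 108, 146), (366, 11, 71), (367, 10, 99), (368, 8, 102), (369, 3, 101), (370, 3, 102), (371, 5, 103), (372, 3, 73), (373, 0, 49), (374, 6, 82), (375, 6, 122), (376, 6, 120), (377, 6, 120), (378, 9, 120), (379, 6, 120)]
[256.73762949 248.18469695]
[235.8305061  220.00102861]
[249.8167736  238.35743572]
[252.41878989 237.05202952]
```

The lid's edge is at column 367 in the top view, which is y ≈ -0.096. That is the 12 mm protrusion expected when the tube is home.

```bash
python3 -c "
from bench import r
print(r.close_job())"
```

```text
the job is handed in; nothing more can be done
None
```

The small steel tube is off its rest, was laid against the upstand and pushed flat into the bay until it met 16.5 N at the back wall; the lid now stands about 12 mm out of the mouth, the gripper is clear, and the job was handed in at about 21 s of the 62 s limit (the hand-in returned no verdict).

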